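# Gather the spare knobs in the red corner of the tote

### The arm

A 6-joint arm with a two-finger parallel gripper is mounted at the origin on a cart in front of the work surface, level with it; the furniture and walls round the work are solid. World frame = base frame: x ahead of the robot, y to its left, z up, the work surface at z = 0. Lengths are in mm, angles in degrees, forces in N, time in s.
With the tool pointing down it reaches from about 350 to 850 mm from the base axis. Payload 8.1 kg.
Tool frame: the origin (TCP) lies between the finger pads, 19 mm behind the fingertips; this is the grasp point; z points along the fingers, y is the line along which they close (so a half turn about z gives the same grasp; the last joint's range is limited). The gripper opens to 85 mm and grips with 20 to 120 N. Pads are 22 mm wide; open, the fingers measure 114 mm over their backs; the gripper's body (76 mm by 85 mm) begins 54 mm behind the grasp point. The pads swing forward as they close: fully open they stand 13 mm farther back than shut.
Start: joints at [70.107, 7.471, 85.268, -0, 87.261, -4.893], TCP at [155.27, 579.566, 249.992] pointing down, gripper open.
Joint ranges: [-169.43, 169.43], [-51.17, 129.36], [1.28, 143.12], [-76.62, 256.62], [0, 156.53], [-152.29, 152.29]. Speed limits (degrees/s): [136.94, 136.94, 159.86, 180, 180, 180].

### API

Orientations are given as [roll, pitch, yaw] about the fixed x, y, z axes, in that order (R = Rz(yaw) Ry(pitch) Rx(roll)).
In Python, from bench import r gives the robot as it stands.
- The arm moves only by the tool steer_hand, called after "Emit:" as name(argument=value, ...), one argument or row to a line, values as JSON. Schema: {"type":"object","properties":{"deltas":{"type":"array","items":{"type":"array","prefixItems":[{"type":"array","items":{"type":"number"},"minItems":3,"maxItems":3},{"type":"array","items":{"type":"number"},"minItems":3,"maxItems":3},{"type":"number"}],"minItems":3,"maxItems":3},"minItems":1,"maxItems":8},"squeeze":{"type":"number"},"only":{"type":"string"},"quiet":{"type":"boolean"},"lines":{"type":"string"}},"required":["deltas"],"additionalProperties":false}. deltas is a list of rows, 1 to 8 of them, each written [[rx, ry, rz], [dx, dy, dz], opening]: a rotation vector rx, ry, rz in degrees, then dx, dy, dz in mm, then the finger opening in mm; each row is the pose to reach, as a shift and turn from the pose commanded when the call began, along the tool's axes at that moment; what a row does not reach only later rows make up. A row lasts 1/8 s, in which the tool goes at most 62.5 mm and 10.7 degrees, less where a joint would pass 70% of its speed; a pose out of reach is approached as far as the arm can. The fingers move at their own pace and stop on an object; squeeze is the grip in N (left out, the last holds). Time passes only in rows, so rows that do not move let the fingers close. The tool returns the time, the measured TCP pose, the force, the opening and the grip force at its end. only (a regular expression) keeps the lines of the reply that match it, lines (a string "A,B") keeps lines A to B, and quiet returns only ok. Input that does not fit is refused with a message, and nothing moves.
- r.sense(): the state, without advancing time (a new reading comes with each control period).
- r.snapshot(name): name is "scene" or "top" or "wrist"; returns a dict with "pixels" (384x512x3 uint8, blue, green, red), "fx", "fy", "cx", "cy" (pixels), "pose" (4x4, takes a point from camera to world coordinates). Camera axes: x right, y up, looking along -z (the intrinsics and any distortion apply to the point x, -y, -z); pixel columns grow to the right and rows downward; lengths in mm; the calibration is good to about 2 mm. A picture is of the moment at which its call begins. There is no depth.
- r.hand_in(): hands the job in; it is judged then, once.
The state is a dict: "time": time; "joint_pos": joint angles; "qd": joint speeds; "joint_efforts": joint torques, N m; "tool_pos": TCP position; "tcp_rot": TCP orientation; "ft_force": force on the tool from outside, world axes, zero at the start; "wrist_torque": the same for the moment, N m; "finger_gap": finger opening in mm; "grip_force": force on a finger pad.
Only numpy, scipy, OpenCV 4.12 (cv2) and the standard library are available. Lean on these libraries where they do the work, as an engineer would, in place of code of your own. Each camera call takes 0.05 s, during which the arm holds its last target. There are 200 camera calls.

### The job

One spare control knob has been left out on the bench: put it into the blue tote with the other two and let go of it. Then lift the tote by its handle, clear of the bench, and tilt it roughly 30 degrees so that its red corner is the lowest point and all three knobs slide together into that corner without spilling. Finish while still holding the tote up, tilted and still, with the knobs gathered; leave the multimeter, the relay and the flux bottle alone.

Things in the scene. Friction and masses are not known exactly. Their poses are not given: they have to be found in the camera images.
- tote: Blue open carrying tote, loose on the bench, yaw 1.1 to 3.86 rad (red corner toward the robot or to one side), 0.24 to 0.48 kg empty. Outside 240 mm along own x, 160 along own y (168 over the handle's cheeks), rim at z = 50; inside 232 x 152, walls 4, inner floor at z = 7. Origin: centre of the underside, z up. The corner at own +x +y is red. A rigid handle bar runs along own y over its middle.
- tote_grip (a point): Centre of the tote's handle bar, at tote own (0, 0, 111) mm, axes as the tote. Black rubber grip 16 mm wide (own x), 90 long (own y), 22 high (z 100 to 122); beyond it the bar is aluminium, 12 wide, 18 high, out to upright cheeks at own y = +-82. Free beneath. Take it from above, fingers closing along own x.
- tote_corner (a point): Inside the red corner, where its two walls meet the inner floor, at tote own (116, 76, 7) mm, axes as the tote. The tote's inside is slick (friction 0.11 to 0.17): knobs begin to slide at 6 to 10 degrees, but need about 20 degrees of tilt midway between own +x and +y to slide also along a wall into the corner. A wall shelf overhangs the bench beyond x = 0.62 m: tilt nearer the robot.
- knob_1: Spare black control knob with a light cap, round, 28 mm across, 16 mm high (18 with the pointer), 30 g, lying in the half of the tote away from the red corner (tote own x below 0). Origin: centre of the underside.
- knob_2: A second knob, the same as knob_1, in the tote.
- stray_knob: The third knob, the same as knob_1, standing upright on the bench to the right of the tote. Origin: centre of the underside. It can be taken from above across its 28 mm. The half of the tote at own x above +20 mm is empty at the start.
- meter: Yellow and black multimeter lying on the bench, 160 x 78 x 46 mm; a bystander. Origin: centre of the underside, x along its length.
- plug_in_relay: Small plug-in relay with a clear cover, standing, 28 x 22 x 40 mm; a bystander. Origin: centre of the underside.
- flux: Small brown bottle with a black cap, 33 mm across, 74 mm high, standing; a bystander. Origin: centre of the underside.

How it is judged:
By the outcome, as a careful person would: the job done as asked, in the order asked, and still so for the second after the job is handed in, while the arm keeps its last pose, push and grip.
It also fails if it takes over 64 s, if anything falls off the work surface, if the arm or the gripper's body presses on something with over 40 N, if the wrist force passes 120 N, or if a joint passes its speed limit or range.

## Working session

There is one attempt and no reset: what is moved stays moved. The work goes in short steps, Python scripts to look and compute and a tool call to move; the robot and the scene stay as the last step left them, time stands still between calls to the robot, and variables do not carry over. Pictures are saved under pics/ and viewed, at most 10 in all, crops included, and the job is handed in when it is done.

```bash
ls; mkdir -p pics; python3 - <<'E'
from bench import r
import cv2,numpy as np
ims=[]
for n in("scene","top"):
    s=r.snapshot(n);cv2.imwrite(f"pics/{n}0.png",s["pixels"]);np.save(f"pics/{n}0.npy",s,allow_pickle=True);print(n,s["fx"],s["fy"],s["cx"],s["cy"],s["pose"].tolist() if hasattr(s["pose"],'tolist') else s["pose"],s.keys())
print(r.sense())
E
```

```text
bench.py
pics
scene 446.0053506492401 446.0053506492401 256.26976175862495 179.52860797934798 [[0.7135516600069093, 0.4522034789985166, -0.5351224552221883, -135.11381680024977], [-0.7005238280469374, 0.47196434300834983, -0.5352719171291933, -702.7981626076648], [0.010506894871928284, 0.7568101958287395, 0.6535502525818618, 881.0177288808011], [0.0, 0.0, 0.0, 1.0]] dict_keys(['pixels', 'fx', 'fy', 'cx', 'cy', 'pose'])
top 392.5763149814858 392.5763149814858 251.19940102515721 193.08866625245847 [[-0.01577659573550758, 0.9865934354911913, -0.16243303873500511, 300.4250821148328], [-0.9998751432986326, -0.015712050481062733, 0.0016820473298431898, -39.90028160089077], [-0.0008926592505880128, 0.16243929486232644, 0.9867181353578603, 1254.2139166682389], [0.0, 0.0, 0.0, 1.0]] dict_keys(['pixels', 'fx', 'fy', 'cx', 'cy', 'pose'])
{'time': 0.1, 'joint_pos': array([ 7.01067055e+01,  7.51078925e+00,  8.53239553e+01,  5.59344860e-04,
        8.72622522e+01, -4.89263769e+00]), 'qd': array([-0.00232473, -0.05695878, -0.10515754,  0.01357864, -0.10934733,
       -0.03191546]), 'joint_efforts': array([ 8.08498407e-04, -5.70955467e+01, -5.01939154e+01, -2.10065282e-04,
        8.26595176e-03, -2.84360465e-05]), 'tool_pos': array([155.1074545 , 579.11522848, 249.04045072]), 'tcp_rot': array([-1.79903404e+02, -8.82936844e-03,  1.64999309e+02]), 'ft_force': array([ 0.73643145,  0.42144643, -0.3497671 ]), 'wrist_torque': array([-0.03998258,  0.01874176,  0.00011804]), 'grip_force': 0.0, 'finger_gap': 85.02870063351548}
```
View pics/scene0.png

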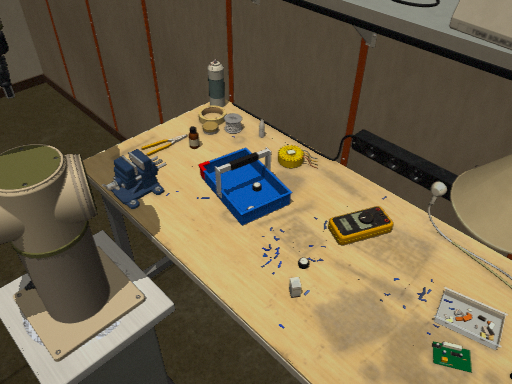

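View pics/top0.png

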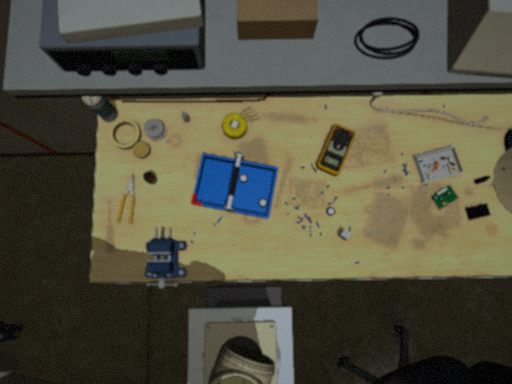

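The scene view shows the stray knob at about (303,263) and the relay at (295,287). The tote is around (245,185), with its red corner at (203,170). In the top view the knob is at (331,211), the relay at (344,232), and the tote at (236,185) with its red corner at (196,200).

```bash
cat > h.py <<'E'
import numpy as np,cv2
from scipy.spatial.transform import Rotation as R
def ray(s,u,v):
    P=np.array(s["pose"]);d=np.array([(u-s["cx"])/s["fx"],-(v-s["cy"])/s["fy"],-1]);return P[:3,3],P[:3,:3]@(d/np.linalg.norm(d))
def plane(s,u,v,z):
    o,d=ray(s,u,v);return o+d*(z-o[2])/d[2]
def tri(a,b):
    A=np.zeros((3,3));y=np.zeros(3);rs=[ray(*a),ray(*b)]
    for o,d in rs:
        M=np.eye(3)-np.outer(d,d);A+=M;y+=M@o
    p=np.linalg.solve(A,y);return p,[round(float(np.linalg.norm((np.eye(3)-np.outer(d,d))@(p-o))),1) for o,d in rs]
def proj(s,p):
    P=np.array(s["pose"]);q=P[:3,:3].T@(np.array(p)-P[:3,3]);return s["cx"]+s["fx"]*q[0]/-q[2],s["cy"]+s["fy"]*q[1]/q[2]
def load(n): return np.load(f"pics/{n}.npy",allow_pickle=True).item()
def blobs(m,lo=3,box=None):
    n,l,st,c=cv2.connectedComponentsWithStats(m.astype(np.uint8))
    return [(c[i].round(1).tolist(),int(st[i,4]),st[i,:4].tolist()) for i in range(1,n) if st[i,4]>=lo]
E
python3 - <<'E'
from h import *
S,T=load("scene0"),load("top0")
for n,s,win in(("scene",S,(190,140,320,300)),("top",T,(185,140,360,245))):
    x0,y0,x1,y1=win;hsv=cv2.cvtColor(s["pixels"],cv2.COLOR_BGR2HSV)
    h,sa,v=[hsv[...,i].astype(int) for i in range(3)]
    w=np.zeros(h.shape,bool);w[y0:y1,x0:x1]=1
    print(n,"white",blobs(w&(sa<60)&(v>130),4))
    print("red",blobs(w&((h<6)|(h>172))&(sa>180),6))
    print("dark",blobs(w&(v<60),6))
    m=w&(h>100)&(h<125)&(sa>140)
    c=max(cv2.findContours(m.astype(np.uint8),0,2)[0],key=cv2.contourArea)
    print("blue",cv2.approxPolyDP(c,4,True)[:,0].tolist(),cv2.contourArea(c))
    cr=cv2.resize(s["pixels"][y0:y1,x0:x1],None,fx=3.5,fy=3.5,interpolation=cv2.INTER_CUBIC)
    cv2.imwrite(f"pics/{n}c.png",cr)
E
python3 -c "
import cv2,numpy as np
a=cv2.imread('pics/scenec.png');b=cv2.imread('pics/topc.png')
print(a.shape,b.shape)"
```

```text
scene white [([262.8, 151.0], 37, [256, 147, 15, 8]), ([249.0, 150.0], 5, [247, 148, 5, 5]), ([290.9, 151.3], 18, [288, 150, 7, 4]), ([260.5, 161.5], 4, [259, 160, 4, 4]), ([222.5, 166.6], 44, [216, 164, 15, 8]), ([256.5, 184.2], 24, [254, 182, 6, 5]), ([250.2, 206.9], 9, [248, 206, 5, 3]), ([303.5, 260.5], 40, [300, 258, 8, 6]), ([196.3, 277.7], 18, [190, 272, 14, 13]), ([295.1, 282.0], 95, [290, 277, 11, 11]), ([212.9, 293.3], 16, [208, 289, 12, 11])]
red [([202.9, 167.5], 75, [199, 161, 11, 18])]
dark [([307.2, 146.3], 53, [295, 140, 25, 15]), ([194.6, 146.8], 15, [190, 145, 9, 4]), ([243.6, 160.5], 256, [228, 153, 31, 17]), ([262.6, 172.3], 10, [262, 168, 2, 9]), ([256.5, 188.2], 32, [253, 186, 8, 5]), ([303.3, 265.1], 50, [298, 261, 11, 8]), ([190.7, 282.6], 17, [190, 279, 3, 8]), ([202.3, 293.1], 28, [198, 289, 9, 11])]
blue [[258, 160], [221, 173], [222, 198], [216, 194], [241, 224], [289, 200], [291, 192]] 2896.5
top white [([238.1, 159.7], 37, [236, 154, 5, 12]), ([243.0, 177.8], 21, [241, 176, 5, 5]), ([229.6, 201.7], 43, [227, 196, 6, 12]), ([262.8, 202.1], 23, [260, 200, 6, 5]), ([330.9, 210.9], 22, [329, 209, 5, 5]), ([346.2, 233.9], 56, [342, 229, 9, 11])]
red [([194.8, 200.5], 42, [192, 194, 9, 11])]
dark [([340.6, 143.5], 122, [333, 140, 18, 10]), ([331.6, 159.9], 194, [321, 150, 22, 21]), ([233.5, 180.4], 130, [229, 167, 10, 28])]
blue [[241, 161], [234, 211], [267, 217], [276, 168]] 1863.5
(560, 455, 3) (368, 612, 3)
```

View pics/scenec.png

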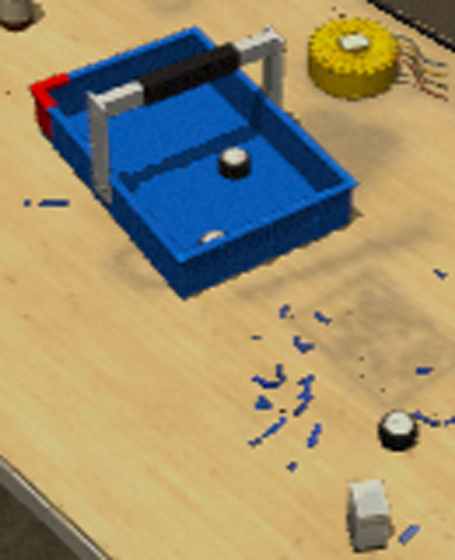

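View pics/topc.png

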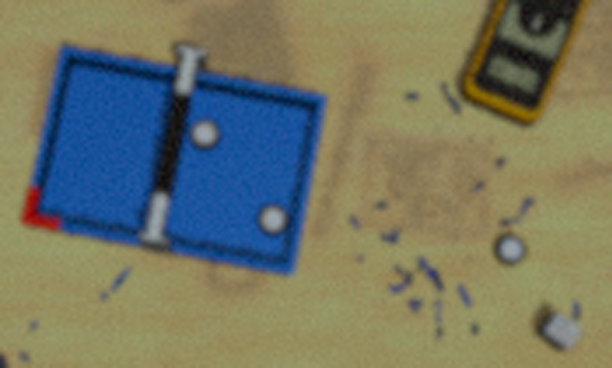

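The crops show the stray knob at scene (303.5,260.5) and top (331,211). The knobs already in the tote are at top (243,178) and (263,202). The red corner is lower left in the top view, so own +x points roughly along world +y.

```bash
python3 - <<'E'
from h import *
S,T=load("scene0"),load("top0")
p=lambda n,a,b:print(n,*[ (x.round(1).tolist() if hasattr(x,'round') else x) for x in tri((S,*a),(T,*b))])
p("stray cap",(303.5,260.5),(330.9,210.9))
p("knobA cap",(256.5,184.2),(243,177.8))
s=lambda u,v:(190+u/3.5,140+v/3.5); t=lambda u,v:(185+u/3.5,140+v/3.5)
p("far-left corner",s(197,29),t(65,46)); p("far-right",s(355,183),t(325,96)); p("near-right",s(182,262),t(292,271)); p("red",s(33,88),t(25,226))
p("bar far end",s(279,36),t(187,48)); p("bar near end",s(95,100),t(153,241))
C=[plane(T,*t(*c),50) for c in((65,46),(325,96),(292,271),(25,226))]
C=np.array(C);print(C.round(0).tolist(),C.mean(0))
ux=(C[3]-C[2]+C[0]-C[1]); print("lens",[np.linalg.norm(C[i]-C[i-1]).round(0) for i in range(4)],"yaw",np.degrees(np.arctan2(ux[1],ux[0])))
uy=C[2]-C[1]+C[3]-C[0];print("yaw y-90",np.degrees(np.arctan2(uy[1],uy[0]))-90)
for n,px,z in(("kA",(243,177.8),23),("kB",(262.8,202.1),23),("stray",(330.9,210.9),16),("relay",(345,233),20),("scene relay top",None,0)):
    if px:print(n,plane(T,*px,z).round(1))
print("relay scene",plane(S,295,287,20))
E
```

```text
stray cap [442.4, -293.1, 18.6] [0.4, 0.4]
knobA cap [552.6, -16.4, 24.2] [0.3, 0.3]
far-left corner [629.4, 107.1, 47.6] [0.4, 0.4]
far-right [579.2, -127.0, 48.5] [0.2, 0.2]
near-right [422.4, -94.0, 45.8] [0.0, 0.0]
red [466.9, 140.1, 51.4] [1.9, 1.9]
bar far end [610.6, -6.7, 111.2] [2.1, 2.1]
bar near end [441.9, 23.9, 121.7] [0.5, 0.5]
[[629.0, 107.0, 50.0], [579.0, -127.0, 50.0], [422.0, -94.0, 50.0], [466.0, 141.0, 50.0]] [523.89508897   6.79330344  50.        ]
lens [np.float64(167.0), np.float64(239.0), np.float64(161.0), np.float64(239.0)] yaw 78.69889830631115
yaw y-90 78.03342250419294
kA [553.1 -16.6  23. ]
kB [473.6 -78.3  23. ]
stray [ 443.  -293.9   16. ]
relay [ 372.2 -333.9   20. ]
relay scene [ 368.21521146 -330.84646191   20.        ]
```

```bash
cat >> h.py <<'E'
def go(p,rpy=None):
    from bench import r
    q=r.sense();M=R.from_euler('xyz',q["tcp_rot"],degrees=True)
    d=M.inv().apply(np.array(p)-q["tool_pos"])
    w=np.zeros(3) if rpy is None else (M.inv()*R.from_euler('xyz',rpy,degrees=True)).as_rotvec(degrees=True)
    print("rot",w.round(1),"d",d.round(1),"dist",np.linalg.norm(d).round(0),"now",q["tool_pos"].round(1),q["tcp_rot"].round(1),"q",q["joint_pos"].round(0),"gap",q["finger_gap"].round(1),"t",q["time"])
E
```

Emit:
steer_hand(
  deltas=[
    [[0, 0, 0], [-45, -42, 0], 50],
    [[0, 0, 0], [-90, -84, 0], 50],
    [[0, 0, 0], [-135, -126, 0], 50],
    [[0, 0, 0], [-180, -168, 0], 50],
    [[0, 0, 0], [-225, -210, 0], 50],
    [[0, 0, 0], [-270, -252, 0], 50],
    [[0, 0, 0], [-315, -294, 0], 50],
    [[0, 0, 0], [-360, -336, 0], 50],
  ],
  squeeze=30,
)

```text
time: 1.1
tool_pos: [416.6, 160.0, 249.8]
tcp_rot: [180.0, 0.0, 165.0]
ft_force: [1.0, 0.3, 0.1]
finger_gap: 50.3
grip_force: 0.0Traceback (most recent call last):
```

```bash
python3 -c "
from h import *
go([442.5,-293.3,120],[180,0,165])"
```

```text
  File "<string>", line 3, in <module>
    go([442.5,-293.3,120],[180,0,165])
    ~~^^^^^^^^^^^^^^^^^^^^^^^^^^^^^^^^
  File "h.py", line 23, in go
    print("rot",w.round(1),"d",d.round(1),"dist",np.linalg.norm(d).round(0),"now",q["tool_pos"].round(1),q["tcp_rot"].round(1),"q",q["joint_pos"].round(0),"gap",q["finger_gap"].round(1),"t",q["time"])
                                                                                                                                                                 ^^^^^^^^^^^^^^^^^^^^^
AttributeError: 'float' object has no attribute 'round'
```

```bash
sed -i 's/q\["finger_gap"\].round(1)/q["finger_gap"]/' h.py
```

Emit:
steer_hand(
  deltas=[
    [[0, 0, 0], [-18, -54, 0], 50],
    [[0, 0, 0], [-36, -108, 0], 50],
    [[0, 0, 0], [-54, -162, 0], 50],
    [[0, 0, 0], [-72, -216, 0], 50],
    [[0, 0, 0], [-90, -270, 20], 50],
    [[0, 0, 0], [-108, -324, 50], 50],
    [[0, 0, 0], [-126, -378, 80], 50],
    [[0, 0, 0], [-142, -431, 105], 50],
  ],
)

```text
time: 2.1
tool_pos: [441.1, -291.1, 144.4]
tcp_rot: [180.0, -0.0, 165.0]
ft_force: [0.4, 0.8, 1.0]
finger_gap: 49.6
grip_force: 0.0
```

Emit:
steer_hand(
  deltas=[
    [[0, 0, 0], [0, 0, 0], 50],
    [[0, 0, 0], [0, 0, 0], 50],
  ],
)

```text
time: 2.35
tool_pos: [441.3, -289.1, 145.4]
tcp_rot: [179.9, -0.1, 165.0]
ft_force: [0.1, 0.1, -0.1]
finger_gap: 49.4
grip_force: 0.0
```

```bash
python3 - <<'E'
from h import *
from bench import r
go([442.5,-293.3,22],[180,0,165])
s=r.snapshot("wrist");np.save("pics/w1.npy",s,allow_pickle=True);cv2.imwrite("pics/w1.png",s["pixels"]);print(proj(s,[442.5,-293.3,16]),s["pose"][:3,3] if hasattr(s["pose"],'shape') else '')
E
```

```text
rot [ 0.1 -0.1 -0. ] d [ -2.4  -3.9 123.4] dist 123.0 now [ 441.3 -289.1  145.4] [ 1.799e+02 -1.000e-01  1.650e+02] q [ -39.    1.  104.    0.   76. -114.] gap 49.448020689738705 t 2.35
(np.float64(254.14748473377824), np.float64(196.21608861963205)) [ 367.09117553 -269.52424186  269.95436182]
```

View pics/w1.png

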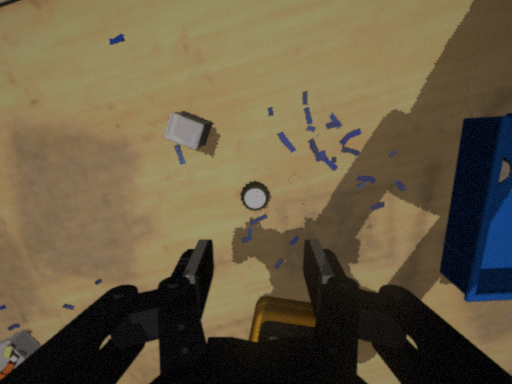

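The wrist view shows the knob cap at (255,198) against a predicted (254,196), so the fix holds. The relay at (188,130) is clear of the fingers, so I'm descending to grasp.

Emit:
steer_hand(
  deltas=[
    [[0, 0, 0], [-1, -2, 40], 50],
    [[0, 0, 0], [-2, -4, 85], 50],
    [[0, 0, 0], [-2, -4, 115], 50],
    [[0, 0, 0], [-2, -4, 123], 50],
    [[0, 0, 0], [-2, -4, 123], 50],
    [[0, 0, 0], [-2, -4, 123], 20],
    [[0, 0, 0], [-2, -4, 123], 20],
    [[0, 0, 0], [-2, -4, 123], 20],
  ],
  squeeze=30,
)

```text
time: 3.4
tool_pos: [443.9, -294.8, 25.1]
tcp_rot: [-179.9, 0.2, 165.0]
ft_force: [-0.6, 1.0, 6.2]
finger_gap: 25.7
grip_force: 29.2
```

Emit:
steer_hand(
  deltas=[
    [[0, 0, 0], [0, 0, 0], 20],
    [[0, 0, 0], [0, 0, 0], 20],
    [[0, 0, 0], [0, 0, 0], 20],
    [[0, 0, 0], [0, 0, 0], 20],
  ],
)

```text
time: 3.9
tool_pos: [443.9, -294.7, 25.0]
tcp_rot: [-179.9, 0.2, 165.0]
ft_force: [-0.3, 2.8, 6.0]
finger_gap: 25.8
grip_force: 29.2
```

Emit:
steer_hand(
  deltas=[
    [[0, 0, 0], [0, 0, -20], 20],
    [[0, 0, 0], [0, 0, -60], 20],
    [[0, 0, 0], [0, 0, -110], 20],
    [[0, 0, 0], [0, 0, -160], 20],
    [[0, 0, 0], [0, 0, -195], 20],
    [[0, 0, 0], [0, 0, -195], 20],
    [[0, 0, 0], [0, 0, -195], 20],
  ],
  squeeze=30,
)

```text
time: 4.78
tool_pos: [442.4, -293.8, 217.8]
tcp_rot: [-180.0, 0.0, 165.0]
ft_force: [-0.1, 0.4, -0.3]
finger_gap: 25.8
grip_force: 29.7
```

```bash
python3 -c "
from h import *
go([538.5,77.6,220],[180,0,78.4])"
```

```text
rot [ 0.   0.  86.6] d [  3.3 383.6  -2.2] dist 384.0 now [ 442.4 -293.8  217.8] [-180.    0.  165.] q [ -39.   -2.   99.   -0.   84. -114.] gap 25.785342782699438 t 4.775
```

Emit:
steer_hand(
  deltas=[
    [[0, 0, 10], [0, 48, 0], 20],
    [[0, 0, 20], [1, 96, 0], 20],
    [[0, 0, 30], [1, 144, 0], 20],
    [[0, 0, 40], [2, 192, 0], 20],
    [[0, 0, 50], [2, 240, 0], 20],
    [[0, 0, 60], [3, 288, 0], 20],
    [[0, 0, 70], [3, 336, 0], 20],
    [[0, 0, 80], [3, 384, 0], 20],
  ],
  squeeze=30,
)

```text
time: 5.78
tool_pos: [538.2, 79.4, 215.9]
tcp_rot: [-179.8, 0.0, 84.7]
ft_force: [0.6, -0.2, -0.5]
finger_gap: 25.8
grip_force: 29.7
```

Emit:
steer_hand(
  deltas=[
    [[0, 0, 6.6], [0, 0, 0], 20],
    [[0, 0, 6.6], [0, 0, 0], 20],
    [[0, 0, 6.6], [0, 0, 0], 20],
  ],
)

```text
time: 6.15
tool_pos: [538.4, 77.4, 216.8]
tcp_rot: [-179.9, 0.0, 78.5]
ft_force: [0.7, 0.2, -0.2]
finger_gap: 25.6
grip_force: 29.7
```

```bash
python3 -c "
from h import *
go([538.5,77.6,36],[180,0,78.4])"
```

```text
rot [-0.1  0.   0.1] d [  0.4   0.3 180.8] dist 181.0 now [538.4  77.4 216.8] [-179.9    0.    78.5] q [ 3. -0. 97. -0. 84. 14.] gap 25.5947812021354 t 6.15
```

Emit:
steer_hand(
  deltas=[
    [[0, 0, 0], [0, 0, 40], 20],
    [[0, 0, 0], [0, 0, 85], 20],
    [[0, 0, 0], [0, 0, 130], 20],
    [[0, 0, 0], [0, 0, 160], 20],
    [[0, 0, 0], [0, 0, 175], 20],
    [[0, 0, 0], [0, 0, 181], 20],
    [[0, 0, 0], [0, 0, 181], 20],
    [[0, 0, 0], [0, 0, 181], 20],
  ],
  squeeze=30,
)

```text
time: 7.15
tool_pos: [540.2, 77.9, 38.3]
tcp_rot: [179.9, -0.0, 78.4]
ft_force: [0.5, 0.0, 0.1]
finger_gap: 25.5
grip_force: 29.7
```

Emit:
steer_hand(
  deltas=[
    [[0, 0, 0], [0, 0, 0], 40],
    [[0, 0, 0], [0, 0, 0], 50],
    [[0, 0, 0], [0, 0, 0], 50],
    [[0, 0, 0], [0, 0, 0], 50],
    [[0, 0, 0], [0, 0, -30], 50],
    [[0, 0, 0], [0, 0, -80], 50],
    [[0, 0, 0], [0, 0, -130], 50],
    [[0, 0, 0], [0, 0, -180], 50],
  ],
)

```text
time: 8.15
tool_pos: [538.7, 77.8, 218.3]
tcp_rot: [-180.0, 0.0, 78.4]
ft_force: [0.1, -0.4, -0.1]
finger_gap: 50.1
grip_force: 0.0
```

Emit:
steer_hand(
  deltas=[
    [[0, 0, 0], [0, 0, -60], 60],
    [[0, 0, 0], [0, 0, -80], 60],
    [[0, 0, 0], [0, 0, -80], 60],
  ],
)

```text
time: 8.52
tool_pos: [539.8, 77.9, 298.4]
tcp_rot: [179.8, -0.0, 78.4]
ft_force: [0.5, -0.1, -0.2]
finger_gap: 60.2
grip_force: 0.0
```

```bash
python3 - <<'E'
from h import *
from bench import r
for n in("wrist","scene","top"):
    s=r.snapshot(n);np.save(f"pics/{n}2.npy",s,allow_pickle=True);cv2.imwrite(f"pics/{n}2.png",s["pixels"])
    c=np.array([524,7,0]);a=np.radians(78.4);X=np.array([np.cos(a),np.sin(a),0]);Y=np.array([-X[1],X[0],0])
    print(n,[np.round(proj(s,c+X*x+Y*y+[0,0,z])) for x,y,z in((0,45,122),(0,-45,122),(0,0,122),(120,80,50),(72,0,23))])
go([524,7,250],[180,0,168.4])
E
```

```text
wrist [array([218., 242.]), array([295., 241.]), array([256., 242.]), array([194., 132.]), array([256., 165.])]
scene [array([229., 164.]), array([257., 153.]), array([244., 158.]), array([199., 165.]), array([231., 172.])]
top [array([231., 196.]), array([237., 166.]), array([234., 181.]), array([192., 203.]), array([214., 183.])]
rot [ -0.2  -0.1 -90. ] d [-72.1   0.7  44.2] dist 85.0 now [538.   77.8 294.1] [-1.798e+02  1.000e-01  7.840e+01] q [ 3. -2. 90.  0. 92. 14.] gap 60.24051982813277 t 8.675
```

View pics/wrist2.png

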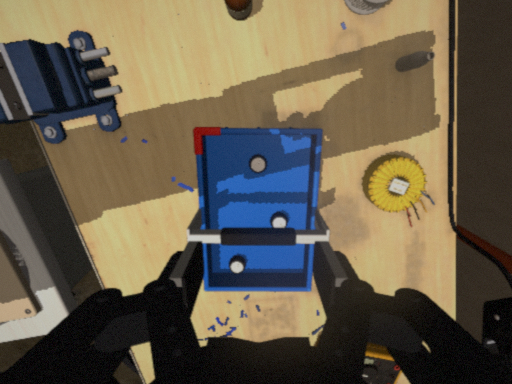

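The knob is released inside the tote at (258,164), with all three knobs in view. The bar centre appears near (258,236) against a predicted (256,242), so I'll refine it with a second wrist view.

Emit:
steer_hand(
  deltas=[
    [[0, 0, -10], [-12, 0, 0], 85],
    [[0, 0, -20], [-24, 0, 0], 85],
    [[0, 0, -30], [-36, 0, 0], 85],
    [[0, 0, -40], [-48, 0, 0], 85],
    [[0, 0, -50], [-60, 0, 0], 85],
    [[0, 0, -60], [-72, 0, 0], 85],
    [[0, 0, -70], [-72, 0, 0], 85],
    [[0, 0, -80], [-72, 0, 0], 85],
  ],
)

```text
time: 9.68
tool_pos: [523.4, 7.1, 294.0]
tcp_rot: [-179.9, -0.2, 158.7]
ft_force: [-0.4, -0.0, -0.8]
finger_gap: 84.7
grip_force: 0.0
```

Emit:
steer_hand(
  deltas=[
    [[0, 0, -10], [0, 0, 0], 85],
    [[0, 0, -10], [0, 0, 0], 85],
    [[0, 0, -10], [0, 0, 0], 85],
  ],
)

```text
time: 10.05
tool_pos: [524.0, 7.4, 295.4]
tcp_rot: [-180.0, -0.1, 168.2]
ft_force: [0.9, 0.7, 0.4]
finger_gap: 85.3
grip_force: 0.0
```

```bash
python3 - <<'E'
from h import *
from bench import r
s=r.snapshot("wrist");np.save("pics/wrist3.npy",s,allow_pickle=True);cv2.imwrite("pics/wrist3.png",s["pixels"])
a=np.radians(78.4);X=np.array([np.cos(a),np.sin(a),0]);Y=np.array([-X[1],X[0],0]);c=np.array([524,7,0])
for y in(45,-45): print(proj(s,c+Y*y+[0,0,122]))
go([524,7,250],[180,0,168.4])
for n,w in(("wrist2",(200,215,320,260)),("wrist3",None)):
    im=load(n);hsv=cv2.cvtColor(im["pixels"],cv2.COLOR_BGR2HSV)
    if w is None:continue
    m=np.zeros(hsv.shape[:2],bool);m[w[1]:w[3],w[0]:w[2]]=1
    print(n,[b for b in blobs(m&(hsv[...,2]<70),30)],hsv[222:262,258,2].tolist())
    print("bright",blobs(m&(hsv[...,1]<60)&(hsv[...,2]>150),15))
E
```

```text
(np.float64(257.73362050420275), np.float64(140.4665363549507))
(np.float64(258.1058890786338), np.float64(220.81643520925843))
rot [-0.  -0.1 -0.2] d [-0.  -0.3 45.8] dist 46.0 now [524.1   7.3 295.8] [-1.800e+02 -1.000e-01  1.682e+02] q [ -5.  -5.  93.  -0.  92. -83.] gap 84.95399407524629 t 10.1
wrist2 [([254.9, 234.9], 1440, [200, 215, 120, 30]), ([277.9, 216.8], 44, [271, 215, 16, 8]), ([317.7, 220.0], 40, [315, 215, 5, 14]), ([200.8, 251.5], 46, [200, 242, 3, 18]), ([316.7, 250.9], 101, [314, 242, 6, 18]), ([208.9, 251.4], 60, [207, 244, 5, 16]), ([237.4, 257.6], 47, [231, 255, 14, 5])] [179, 180, 177, 176, 165, 122, 58, 42, 43, 44, 45, 38, 48, 45, 48, 49, 48, 50, 54, 54, 48, 53, 64, 115, 169, 178, 175, 174, 175, 173, 176, 174, 174, 175, 175, 175, 176, 171, 173, 172]
bright [([278.8, 222.3], 98, [273, 218, 13, 9]), ([209.8, 238.4], 156, [200, 235, 21, 8]), ([307.0, 238.7], 193, [296, 235, 24, 9])]
```

View pics/wrist3.png

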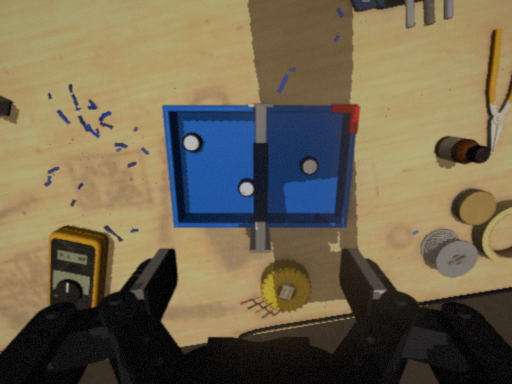

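```bash
python3 - <<'E'
from h import *
A,B=load("wrist2"),load("wrist3")
v=cv2.cvtColor(B["pixels"],cv2.COLOR_BGR2HSV)[...,2]
for y in(155,170,205,215): print(y,v[y,246:276].tolist())
print([int(x) for x in v[132:152,260]],[int(x) for x in v[212:232,260]])
# rubber ends: wrist2 cols ~220.5 (own +y) & 295.5 (own -y), top face -x edge at row 244.5
for z in(100,111,122):
    print(z,plane(A,258,244.5,z).round(1),plane(A,220.5,244.5,z).round(1),plane(A,295.5,244.5,z).round(1))
E
```

```text
155 [165, 160, 162, 162, 160, 159, 141, 97, 44, 39, 38, 40, 29, 37, 30, 41, 36, 41, 36, 42, 41, 45, 71, 91, 97, 95, 94, 95, 96, 94]
170 [162, 160, 164, 160, 160, 157, 141, 99, 43, 30, 33, 39, 30, 38, 38, 37, 39, 35, 38, 37, 38, 52, 75, 94, 97, 94, 94, 95, 95, 93]
205 [158, 155, 160, 160, 158, 159, 158, 120, 54, 35, 35, 37, 31, 35, 32, 38, 35, 36, 33, 36, 37, 61, 84, 94, 93, 94, 94, 93, 92, 92]
215 [68, 67, 67, 68, 68, 71, 65, 54, 42, 33, 32, 32, 32, 34, 32, 32, 36, 34, 29, 35, 41, 44, 56, 50, 53, 50, 53, 49, 53, 55]
[117, 116, 116, 115, 114, 113, 116, 116, 116, 112, 98, 50, 36, 40, 35, 36, 37, 33, 35, 34] [36, 38, 30, 32, 34, 35, 35, 37, 33, 51, 89, 108, 107, 108, 110, 109, 105, 107, 105, 109]
100 [523.   -8.2 100. ] [476.6   1.5 100. ] [569.6 -17.8 100. ]
111 [524.1  -2.7 111. ] [479.3   6.6 111. ] [569.1 -12.  111. ]
122 [525.2   2.8 122. ] [481.9  11.8 122. ] [568.6  -6.2 122. ]
```

```bash
python3 - <<'E'
from h import *
A,B,S,T=[load(n) for n in("wrist2","wrist3","scene2","top2")]
p,e=tri((A,258,244.5),(B,253.3,182.3));print("edge mid",p.round(1),e)
a=np.radians(78.4);X=np.array([np.cos(a),np.sin(a),0])
print("centre",(p+8*X).round(1))
for z in(115,122):
  q=plane(B,260.5,143,z),plane(B,260.5,221.5,z);print(z,q[0].round(1),q[1].round(1),((q[0]+q[1])/2).round(1),np.linalg.norm(q[0]-q[1]))
E
```

```text
edge mid [524.4   1.4 118.2] [0.7, 0.7]
centre [526.    9.2 118.2]
115 [483.9  18.2 115. ] [ 5.723e+02 -1.000e-01  1.150e+02] [528.1   9.1 115. ] 90.30171793673242
122 [483.1  18.3 122. ] [5.695e+02 4.000e-01 1.220e+02] [526.3   9.4 122. ] 88.22984831678066
```

Emit:
steer_hand(
  deltas=[
    [[0, 0, 0], [-2, 2, 50], 60],
    [[0, 0, 0], [-2, 2, 90], 60],
    [[0, 0, 0], [-2, 2, 120], 60],
    [[0, 0, 0], [-2, 2, 140], 60],
    [[0, 0, 0], [-2, 2, 140], 60],
  ],
)

```text
time: 10.72
tool_pos: [525.3, 9.0, 154.6]
tcp_rot: [-180.0, -0.2, 168.3]
ft_force: [-0.0, -0.5, 0.2]
finger_gap: 60.2
grip_force: 0.0
```

```bash
python3 -c "
from h import *
go([526.5,9.3,111],[180,0,168.4])"
```

```text
rot [-0.  -0.2 -0.1] d [-1.3  0.6 43.6] dist 44.0 now [525.3   9.  154.6] [-180.    -0.2  168.3] q [ -5.  -0. 103.  -0.  77. -83.] gap 60.23985030875771 t 10.725
```

Emit:
steer_hand(
  deltas=[
    [[0, 0, 0], [-1, 0, 20], 60],
    [[0, 0, 0], [-1, 0, 35], 60],
    [[0, 0, 0], [-1, 0, 43], 60],
    [[0, 0, 0], [-1, 0, 43], 60],
    [[0, 0, 0], [-1, 0, 43], 30],
    [[0, 0, 0], [-1, 0, 43], 10],
    [[0, 0, 0], [-1, 0, 43], 10],
    [[0, 0, 0], [-1, 0, 43], 10],
  ],
  squeeze=100,
)

```text
time: 11.72
tool_pos: [528.4, 8.7, 114.7]
tcp_rot: [180.0, 0.1, 168.4]
ft_force: [-0.2, 0.1, 5.4]
finger_gap: 14.3
grip_force: 98.6
```

Emit:
steer_hand(
  deltas=[
    [[0, 0, 0], [0, 0, 0], 10],
    [[0, 0, 0], [0, 0, 0], 10],
    [[0, 0, 0], [0, 0, 0], 10],
  ],
  squeeze=110,
)

```text
time: 12.1
tool_pos: [528.4, 8.7, 114.7]
tcp_rot: [180.0, 0.1, 168.4]
ft_force: [-0.7, 0.2, 6.0]
finger_gap: 14.3
grip_force: 107.3
```

Emit:
steer_hand(
  deltas=[
    [[0, 0, 0], [0, 0, -5], 10],
    [[0, 0, 0], [0, 0, -12], 10],
    [[0, 0, 0], [0, 0, -20], 10],
    [[0, 0, 0], [0, 0, -35], 10],
    [[0, 0, 0], [0, 0, -50], 10],
    [[0, 0, 0], [0, 0, -65], 10],
    [[0, 0, 0], [0, 0, -75], 10],
    [[0, 0, 0], [0, 0, -80], 10],
  ],
)

```text
time: 13.1
tool_pos: [528.2, 8.6, 194.8]
tcp_rot: [180.0, 0.1, 168.4]
ft_force: [0.6, -0.6, -4.6]
finger_gap: 14.0
grip_force: 107.5
```

```bash
python3 -c "
from h import *
go([460,-30,270],[180,0,168.4])"
```

```text
rot [0.  0.1 0. ] d [ 58.9 -51.5 -75.3] dist 109.0 now [528.2   8.6 194.8] [1.800e+02 1.000e-01 1.684e+02] q [ -5.  -2. 101.   0.  81. -83.] gap 13.99263713113272 t 13.1
```

Emit:
steer_hand(
  deltas=[
    [[0, 0, 0], [3, -3, -4], 10],
    [[0, 0, 0], [9, -8, -12], 10],
    [[0, 0, 0], [18, -16, -23], 10],
    [[0, 0, 0], [28, -25, -36], 10],
    [[0, 0, 0], [38, -34, -50], 10],
    [[0, 0, 0], [48, -43, -63], 10],
    [[0, 0, 0], [55, -49, -71], 10],
    [[0, 0, 0], [59, -52, -75], 10],
  ],
)

```text
time: 14.1
tool_pos: [459.2, -30.8, 269.6]
tcp_rot: [-180.0, 0.1, 168.4]
ft_force: [0.1, 0.0, -4.6]
finger_gap: 14.1
grip_force: 107.5
```

Emit:
steer_hand(
  deltas=[
    [[1, -1, 0], [0, 0, 0], 10],
    [[2, -2, 0], [0, 0, 0], 10],
    [[3.5, -3.5, 0], [0, 0, 0], 10],
    [[5, -5, 0], [0, 0, 0], 10],
    [[6.5, -6.5, 0], [0, 0, 0], 10],
    [[8, -8, 0], [0, 0, 0], 10],
    [[9.5, -9.5, 0], [0, 0, 0], 10],
    [[11, -11, 0], [0, 0, 0], 10],
  ],
)

```text
time: 15.1
tool_pos: [459.6, -30.3, 268.8]
tcp_rot: [-168.8, 11.0, 169.5]
ft_force: [-0.0, -0.5, -4.6]
finger_gap: 14.0
grip_force: 107.6
```

Emit:
steer_hand(
  deltas=[
    [[1.5, -1.5, 0], [0, 0, 0], 10],
    [[3, -3, 0], [0, 0, 0], 10],
    [[4.5, -4.5, 0], [0, 0, 0], 10],
    [[6, -6, 0], [0, 0, 0], 10],
    [[7.5, -7.5, 0], [0, 0, 0], 10],
    [[8.8, -8.8, 0], [0, 0, 0], 10],
    [[9.8, -9.8, 0], [0, 0, 0], 10],
    [[10.2, -10.2, 0], [0, 0, 0], 10],
  ],
)

```text
time: 16.1
tool_pos: [459.5, -30.2, 268.6]
tcp_rot: [-157.8, 20.7, 172.5]
ft_force: [-1.1, 0.1, -4.0]
finger_gap: 13.8
grip_force: 107.8
```

Emit:
steer_hand(
  deltas=[
    [[0, 0, 0], [0, 0, 0], 10],
    [[0, 0, 0], [0, 0, 0], 10],
    [[0, 0, 0], [0, 0, 0], 10],
    [[0, 0, 0], [0, 0, 0], 10],
    [[0, 0, 0], [0, 0, 0], 10],
    [[0, 0, 0], [0, 0, 0], 10],
    [[0, 0, 0], [0, 0, 0], 10],
    [[0, 0, 0], [0, 0, 0], 10],
  ],
)

```text
time: 17.1
tool_pos: [459.6, -30.4, 268.8]
tcp_rot: [-157.8, 20.7, 172.5]
ft_force: [0.1, 0.0, -4.7]
finger_gap: 14.1
grip_force: 107.8
```

```bash
python3 - <<'E'
from h import *
from bench import r
M=R.from_euler('xyz',r.sense()["tcp_rot"],degrees=True);print("tilt",np.degrees(np.arccos(-M.as_matrix()[2,2])),"own axes z: X",M.as_matrix()[2,1],"Y",M.as_matrix()[2,0])
ims=[]
for n in("wrist","scene","top"):
    s=r.snapshot(n);im=s["pixels"]
    if n!="wrist":
        u,v=map(int,proj(s,[450,-10,200]));im=cv2.resize(im[max(v-65,0):v+65,max(u-65,0):u+65],(290,290),interpolation=cv2.INTER_CUBIC)
    else: im=cv2.resize(im,(387,290))if 0 else im
    ims.append(im)
c=np.zeros((580,802,3),np.uint8)[:, :800];c[:384,:512]=ims[0];c[:290,512:800]=ims[1][:,:288];c[290:580,512:800]=ims[2][:,:288]
cv2.imwrite("pics/tilt.png",c)
E
```

```text
tilt 29.980478345591564 own axes z: X -0.35336926917528944 Y -0.35332017769508317
```

View pics/tilt.png

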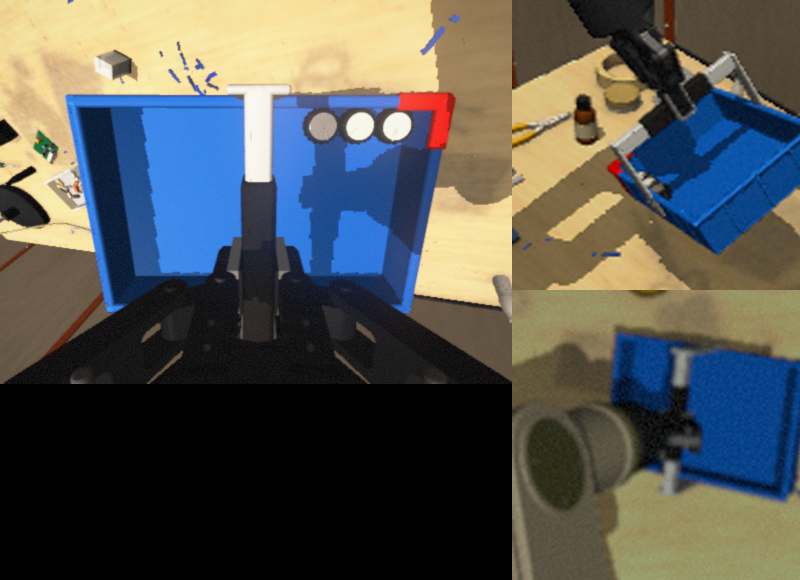

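The wrist view shows all three knobs touching in a row, at (397,125), (360,125) and (323,127), with the first hard in the red corner. The tilt measures 30.0°, split equally between own +x and +y. The tote is clear of the bench and still.

```bash
python3 -c "
from bench import r
print(r.hand_in())"
```

```text
the job is handed in; nothing more can be done
None
```

The job is handed in: the spare knob is in the tote with the other two, and the arm is holding the tote up and still at 30° with its red corner lowest; the knobs sit in a touching row along one wall, the first in the corner.

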